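# Change the splined test plug and hold it pressed

### The job

Change plugs on the connector tester: first put the blue test plug back in the row on the low rack, standing on its empty blue spot with its wing grip in line with the row, and let go of it. Then take the red plug from the row, turn it until its four splines mesh with the cross-shaped slots of the tester's socket, slide it in and push it down against the spring until its collar sits on the socket's rim; finish while still gripping it and keeping it pressed fully home. Leave the yellow plug, the jar, the brass adapter and the screwdriver where they are.

Things in the scene. Friction and masses are not known exactly. Their poses are not given: they have to be found in the camera images.
- blue_plug: Blue test plug, loose, 74 mm tall, 0.18 kg, upright on the bench. Origin: centre of underside, z up. Steel shank z 0-30 mm with four splines, a plus along x and y (bars 34 mm long, 10 wide, lower edges rounded). Round collar 46 mm across, z 30-40. Flat wing grip z 40-74, 16 mm thick along x, 46 long along y: pinch its 16 mm thickness.
- red_plug: Red keyed test plug, loose, same shape, size, mass and axes as the blue one; stands on the rack at the start, its wing along the row.
- yellow_plug: Yellow keyed test plug, loose, same shape as the blue one; stands on the rack in the row. To be left alone.
- rack: Low wooden rack shelf, fixed, 90 mm deep (x), 250 mm long (y). Origin: centre of its underside on the bench; its top is at z = 30 mm. Three places in a row along its y axis, 80 mm apart, the middle one at the origin. The row's wings lie along its y axis. Stands left or right of the bench's middle.
- spot: Flat blue round spot, 54 mm across, painted on the rack's top: the empty place in the row (any of the three). Origin: its centre, on the rack's top surface.
- socket: Square aluminium socket, 60 x 60 x 44 mm tall, fixed on the low grey tester box (130 x 130 x 45 mm), turned at any angle. Origin: centre of underside, 45 mm above the bench. Plus-shaped opening in its top along its x and y: slots 13.6 mm wide, 38 mm end to end; any quarter turn of a plug fits. A black spring plunger lies 20 mm below the rim.
- socket_mouth (a point): Centre of the socket's rim (top face), 44 mm above the socket's origin, 89 mm above the bench; axes as the socket's.
- plunger (a joint): Travel (m) of the spring plunger in the socket: 0 at rest (top 20 mm below the rim), grows as pressed down, 0.010 when a plug's collar sits on the rim. About 4 N to start, 9 N at 10 mm; a plug's own weight does not sink it, and a plug let go rises about 10 mm.
- jar: White-capped jar, loose, 52 mm across, 65 mm tall, origin at the centre of its underside. To be left alone.
- adapter: Small brass adapter, loose, 28 mm across, 42 mm tall, origin at the centre of its underside. To be left alone.
- screwdriver: Screwdriver lying flat on the bench on the robot's side of the blue plug, roughly along the bench's y, loose. To be left alone.
Not all that is in view belongs to the job. Several things look just like the blue_plug: the one meant starts farthest from the robot's base. Of the things that look like the red_plug, the smaller one is meant.

How it is judged:
On the way, in this order (a step that is already met when the one before it is completed fails the run):
1. the blue plug stands on its blue spot in the row, let go (horizontal distance between blue_plug and spot below 0.012 m and z of blue_plug in the frame of rack between 0.026 and 0.034 m and angle between blue_plug's own z axis and vertical below 0.1 rad and angle between the y axis of blue_plug and the y axis of rack, either way round below 0.25 rad and contact force between the fingers and blue_plug below 0.1 N), for 0.2 s.
2. the red plug's splines are meshed: its shank is at least 10 mm down in the socket (z of red_plug in the frame of socket_mouth below -0.01 m and horizontal distance between red_plug and socket_mouth below 0.005 m and angle between red_plug's own z axis and vertical below 0.12 rad), for 0.1 s.
At the end, for the whole second after the job is handed in: Red plug upright in the socket, collar within 2.5 mm of the rim, plunger down over 7.5 mm, fingers holding the plug with over 3 N for the last second. Blue plug let go, upright on the rack within 12 mm of its spot, wing within 0.25 rad of the row (all of step 1 and value of joint plunger above 0.0075 m and z of red_plug in the frame of socket_mouth below -0.0275 m and horizontal distance between red_plug and socket_mouth below 0.005 m and angle between red_plug's own z axis and vertical below 0.1 rad and contact force between the fingers and red_plug above 3 N and linear speed of blue_plug below 0.02 m/s); the arm keeps its last pose, push and grip.
It fails at once if the yellow plug is moved or tipped (distance of yellow_plug from where it was at the start of the episode above 0.015 m or angle between yellow_plug's own z axis and vertical above 0.3 rad).
It fails at once if the jar, the adapter or the screwdriver is moved (distance of any of jar, adapter from where it was at the start of the episode above 0.02 m or distance of screwdriver from where it was at the start of the episode above 0.03 m).
It also fails if it takes over 54 s, if anything falls off the work surface, if the arm or the gripper's body presses on something with over 40 N, if the wrist force passes 120 N, or if a joint passes its speed limit or range.

### The arm

A 6-joint arm with a two-finger parallel gripper is mounted at the origin on the work surface. World frame = base frame: x ahead of the robot, y to its left, z up, the work surface at z = 0. Lengths are in m, angles in rad, forces in N, time in s.
With the tool pointing down it reaches from about 0.375 to 0.975 m from the base axis. Payload 3.8 kg.
Tool frame: the origin (TCP) lies midway between the tips of the shut fingers; the grasp point (between the pads) lies 19 mm behind it; z points along the fingers, y is the line along which they close (so a half turn about z gives the same grasp; the last joint's range is limited). The gripper opens to 88 mm and grips with 3 to 60 N. Pads are 18 mm wide; open, the fingers measure 123 mm over their backs; the gripper's body (75 mm by 187 mm) begins 45 mm behind the grasp point.
Start: joints at [1.153, 0.264, 1.604, -0, 1.274, -0.037], TCP at [0.251, 0.627, 0.239] pointing down, gripper open.
Joint ranges: [-2.63, 2.63], [-0.94, 2.18], [0.31, 2.57], [-1.31, 4.45], [0, 2.66], [-2.55, 2.55]. Speed limits (rad/s): [2.57, 2.57, 3.14, 3.14, 3.14, 3.14].

### API

Orientations are given as a rotation vector (axis times angle).
In Python, from cell import manip, inverse_kinematics, cams, order gives the robot as it stands. Calls block until the motion is done:
- manip.move_pose(position, orientation): joint-space move of the TCP to a pose.
- manip.move_linear(position, rate=0.15, rot=None): straight line of the TCP; rot=None keeps the orientation; rate is the mean speed in m/s.
- manip.set_joints(angles): joint-space move.
- manip.set_gripper(opening, force=None): finger opening in m; force is the grip in N (None keeps the last); returns when the fingers have stopped.
- manip.dwell(seconds).
- inverse_kinematics(position, orientation): joint angles nearest the present ones, or None.
- manip.state(): the state.
- cams.capture(name): name is "side" or "top" or "wrist"; returns a dict with "image" (480x640x3 uint8, blue, green, red), "z_map" (480x640 float32, m along the optical axis (not along the pixel's ray), 0 where there is no reading), "intrinsics" (3x3 intrinsics, pixels), "k1" (the pictures are not rectified: a ray, as slopes to the right and down, at radius r is drawn at 1 + k1 r^2 times it, then the intrinsics apply), "position" and "orientation" of the camera in the world; the wrist camera has in their place "T_tool_cam" (4x4, takes a point from camera to tool coordinates, whose origin is the TCP and whose axes are the flange's). Camera axes: x right, y down, z forward; pixel columns grow to the right and rows downward; lengths in m; the calibration is good to about 2 mm. A picture is of the moment at which its call begins: read the wrist's pose just before it.
A pose or a line that the arm cannot do raises manip.IKError and nothing moves.
- order.close_job(): hands the job in; it is judged then, once.
The state is a dict: "clock": time; "joint_pos": joint angles; "joint_velocities": joint speeds; "tau": joint torques, N m; "tool_pos": TCP position; "tcp_rot": TCP orientation; "contact_force": force on the tool from outside, world axes, zero at the start; "moment": the same for the moment, N m; "gripper_width": finger opening in m; "grasp_force": force on a finger pad.
Only numpy, scipy, OpenCV 4.12 (cv2) and the standard library are available. Lean on these libraries where they do the work, as an engineer would, in place of code of your own. Each camera call takes 0.05 s, during which the arm holds its last target. There are 200 camera calls.

## Working session

There is one attempt and no reset: what is moved stays moved. The work goes in short steps, each a Python script; the robot and the scene stay as the last script left them, time stands still between calls to the robot, and variables do not carry over. Pictures are saved under pics/ and viewed, at most 10 in all, crops included, and the job is handed in when it is done.

```bash
mkdir -p pics; ls
python3 - <<'E'
from cell import manip,cams
import cv2,numpy as np
for n in ("top","side"):
    c=cams.capture(n); cv2.imwrite(f"pics/{n}0.png",c["image"]); np.savez(f"{n}0.npz",**c)
    print(n,c["intrinsics"].tolist(),c["k1"],c["position"],c["orientation"])
print(manip.state())
E
```

```text
pics
top [[509.83102229571597, 0.0, 317.04219836744915], [0.0, 509.83102229571597, 240.8479509306417], [0.0, 0.0, 1.0]] 0.025355468017421282 [0.44604727 0.01032861 1.05370873] [-2.17887466  2.15400157 -0.12866265]
side [[561.8203704223406, 0.0, 311.71766125977166], [0.0, 561.8203704223406, 239.41024768804596], [0.0, 0.0, 1.0]] -0.16281032626342595 [ 0.52264541 -0.86496521  0.57370048] [-2.09835354  0.01658508 -0.01846942]
{'clock': 0.1, 'joint_pos': array([ 1.15310921e+00,  2.64638149e-01,  1.60524682e+00, -1.03427441e-05,
        1.27368630e+00, -3.69215176e-02]), 'joint_velocities': array([ 8.85717797e-05, -6.21982436e-04, -2.35223731e-03,  1.33759653e-03,
        3.15097694e-04,  5.73858633e-05]), 'tau': array([ 4.06394065e-05, -5.03615606e+01, -3.58074546e+01,  7.30029959e-02,
        2.33211019e-02, -4.83580425e-05]), 'tool_pos': array([0.25060826, 0.62606083, 0.23753416]), 'tcp_rot': array([-5.94411109e-01, -3.08440104e+00,  3.03114899e-03]), 'contact_force': array([ 0.55092607, -0.10158024, -0.16310278]), 'moment': array([0.0444731 , 0.02477307, 0.00303291]), 'grasp_force': 0.0, 'gripper_width': 0.08783812117089963}
```

View pics/top0.png

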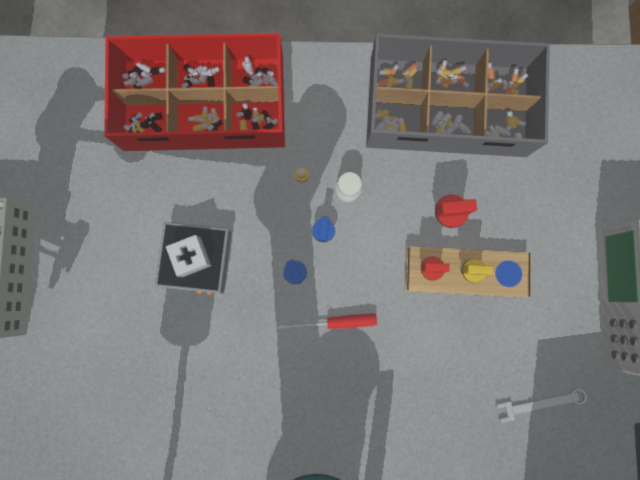

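View pics/side0.png

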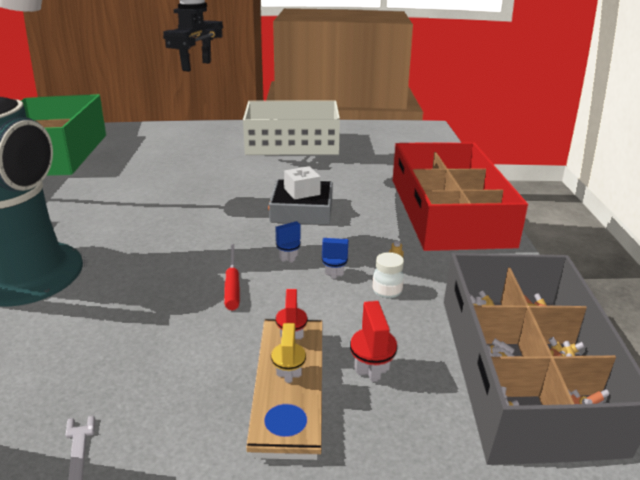

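The top view shows these blue candidates: plug A at (323,230), which is the farthest away, and plug B at (295,271), which is nearer; the spot is at (509,273). The red candidates are a small one on the rack at (432,268) and a big one at (453,210). I choose blue (323,230) and red (432,268). The socket is at (187,256). Next I measure these and make a close crop.

```bash
cat > h.py <<'E'
import numpy as np,cv2
from scipy.spatial.transform import Rotation as R
def cloud(c,pose=None):
    K=c["intrinsics"];z=c["z_map"];h,w=z.shape
    u,v=np.meshgrid(np.arange(w),np.arange(h))
    d=rays(c,u,v); P=d*z[...,None]
    Rm,t=campose(c,pose); return P@Rm.T+t
def campose(c,pose=None):
    if pose is not None:
        T=np.asarray(c["T_tool_cam"]);Rt=R.from_rotvec(pose[1]).as_matrix()
        return Rt@T[:3,:3],Rt@T[:3,3]+pose[0]
    o=np.asarray(c["orientation"])
    return (R.from_rotvec(o).as_matrix() if o.size==3 else o),np.asarray(c["position"])
def rays(c,u,v):
    K=c["intrinsics"];x=(np.asarray(u,float)-K[0,2])/K[0,0];y=(np.asarray(v,float)-K[1,2])/K[1,1]
    a,b=x.copy(),y.copy()
    for _ in range(8):
        s=1+float(c["k1"])*(a*a+b*b);a,b=x/s,y/s
    return np.stack([a,b,np.ones_like(a)],-1)
def px(c,u,v,z,pose=None):
    Rm,t=campose(c,pose);d=rays(c,u,v)@Rm.T
    return t+d*((z-t[2])/d[...,2])[...,None]
def col(img,n):
    hsv=cv2.cvtColor(img,cv2.COLOR_BGR2HSV);H,S,V=hsv[...,0],hsv[...,1],hsv[...,2]
    m={"blue":(H>105)&(H<130),"red":(H<8)|(H>172),"yellow":(H>20)&(H<32)}[n]
    return m&(S>130)&(V>40)
def rect(P):
    (c,s,a)=cv2.minAreaRect((P[:,:2]*1000).astype(np.float32))
    if s[0]<s[1]: a+=90; s=s[::-1]
    return np.array(c)/1000,np.array(s),(a+90)%180-90   # centre, mm sizes, angle of the long side
def down(yaw):  # tool z down, tool y (closing line) at angle yaw (rad) from world x
    y=np.array([np.cos(yaw),np.sin(yaw),0]);z=np.array([0,0,-1.]);x=np.cross(y,z)
    return R.from_matrix(np.stack([x,y,z],1)).as_rotvec()
E
python3 - <<'E'
from h import *
c=dict(np.load("top0.npz"));W=cloud(c);img=c["image"]
def box(u,v,r):
    m=np.zeros(img.shape[:2],bool);m[v-r:v+r,u-r:u+r]=1;return m
for n,u,v,r,lo,hi in [("blue",323,230,16,.055,.09),("blue",295,271,16,.055,.09),("blue",509,273,18,.02,.045),("red",434,268,18,.085,.12),("yellow",477,271,18,.085,.12),("red",455,210,26,.07,.2)]:
    m=box(u,v,r)&col(img,n);P=W[m];Q=P[(P[:,2]>lo)&(P[:,2]<hi)]
    print(n,u,v,len(P),P[:,2].min().round(3),P[:,2].max().round(3),len(Q),rect(Q) if len(Q)>4 else 0)
m=box(187,256,40);P=W[m];Q=P[(P[:,2]>.08)&(P[:,2]<.1)];print("sock",rect(Q),np.median(Q[:,2]));
m=box(470,272,70);P=W[m];Q=P[(P[:,2]>.025)&(P[:,2]<.036)];print("rack",rect(Q),np.median(Q[:,2]))
for n,u,v in (("jar",349,186),("adap",302,175),("sd",350,321),("sdtip",280,327)): print(n,W[v,u])
a=cv2.resize(img[160:300,270:380],None,fx=4,fy=4,interpolation=3);b=cv2.resize(img[180:320,400:540],None,fx=2.5,fy=4,interpolation=3)
cv2.imwrite("pics/crop1.png",np.hstack([a,b])[:, :790])
E
```

```text
blue 323 230 388 0.036 0.08 188 (array([ 0.582052  , -0.00801928]), array([43.79341507, 15.67558861]), -7.4424896240234375)
blue 295 271 367 0.034 1.054 178 (array([0.49766782, 0.04737193]), array([43.34110641, 15.49769688]), 27.3847599029541)
blue 509 273 488 0.025 1.054 487 (array([ 0.5003837, -0.3795448]), array([49.4913559 , 48.79969788]), 66.9423599243164)
red 434 268 470 0.061 1.054 232 (array([ 0.50730576, -0.2191736 ]), array([45.04859543, 15.89975166]), 86.89395904541016)
yellow 477 271 491 0.027 1.054 235 (array([ 0.50445059, -0.29895197]), array([46.59277344, 15.83969784]), 86.50969696044922)
red 455 210 925 0.05 1.054 518 (array([ 0.6231925 , -0.26185428]), array([64.31700897, 23.38122177]), -83.49619436264038)
sock (array([0.5258103 , 0.25334641]), array([60.73997879, 60.44394684]), 22.47079849243164) 0.08855604591543154
rack (array([ 0.50385388, -0.30044092]), array([251.96762085,  91.83869171]), 87.72257995605469) 0.029815982681932307
jar [ 0.66755128 -0.05718701  0.06466725]
adap [0.69533536 0.03671344 0.03701998]
sd [ 0.40212245 -0.06294645  0.02552657]
sdtip [0.38823358 0.07699503 0.01466125]
```

View pics/crop1.png

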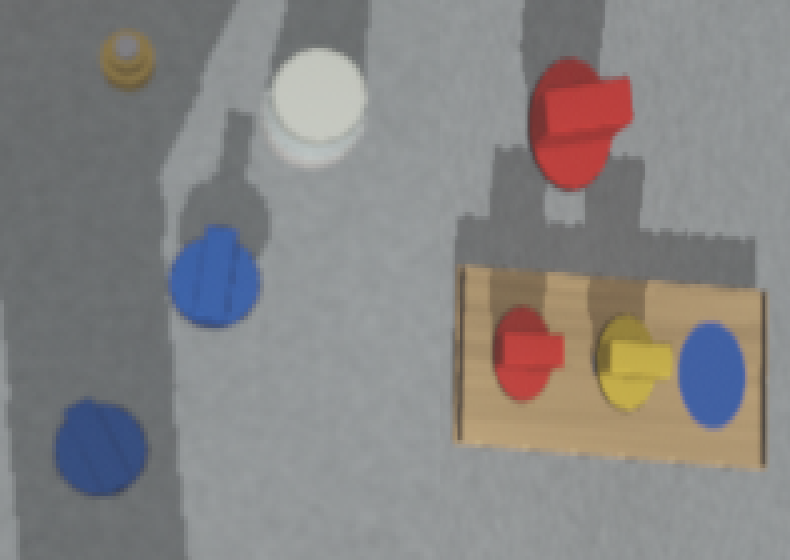

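The crop confirms the choice: blue plug A at (215,275) is the farthest of the two blue plugs, the small red plug is at (530,350) on the rack, and the empty blue spot is at (712,375). Now I pick the blue plug, with a wrist-camera check above it.

```bash
cat >> h.py <<'E'
from cell import manip,inverse_kinematics,cams
def best(pos,yaw,quarter=False):  # feasible equivalent yaw with least motion
    q0=manip.state()["joint_pos"];o=[]
    for k in (range(-2,3) if quarter else (-2,0,2)):
        q=inverse_kinematics(np.asarray(pos,float),down(yaw+k*np.pi/2))
        if q is not None: o.append((np.abs(np.asarray(q)-q0).max(),down(yaw+k*np.pi/2)))
    return min(o,key=lambda t:t[0])[1]
def go(x,y,z,yaw,**k):
    r=best([x,y,z],yaw,**k);manip.move_pose([x,y,z],r);return r
def shot(name):
    s=manip.state();c=cams.capture("wrist");p=(s["tool_pos"],s["tcp_rot"])
    cv2.imwrite(f"pics/{name}.png",c["image"]);np.savez(name+".npz",p0=p[0],p1=p[1],**c);return c,p
def find(c,p,n,lo,hi,xy,r=.05):
    W=cloud(c,p);m=(W[...,2]>lo)&(W[...,2]<hi)&(np.hypot(W[...,0]-xy[0],W[...,1]-xy[1])<r)&(c["z_map"]>0)
    if n: m&=col(c["image"],n)
    return (rect(W[m]),np.median(W[m][:,2]),m.sum()) if m.sum()>5 else None
E
python3 - <<'E'
from h import *
x,y,yaw=.582,-.008,np.radians(82.6)
go(x,y,.20,yaw);print(manip.state()["clock"],manip.state()["tool_pos"],manip.state()["joint_pos"])
c,p=shot("w1");print(c["T_tool_cam"].round(3).tolist());print(find(c,p,"blue",.06,.09,(x,y)))
E
```

```text
2.6417 [ 0.58211828 -0.00724409  0.20007358] [-5.53535079e-02  1.17131276e-01  1.85014734e+00  2.32084141e-04
  1.17414705e+00 -1.49803132e+00]
[[-0.0, -0.956, -0.293, 0.075], [1.0, -0.0, 0.0, -0.001], [-0.0, -0.293, 0.956, -0.145], [0.0, 0.0, 0.0, 1.0]]
((array([ 0.58481073, -0.00746365]), array([45.26578522, 15.91217327]), -7.730278015136719), np.float64(0.07289085392749178), np.int64(1587))
```

View pics/w1.png

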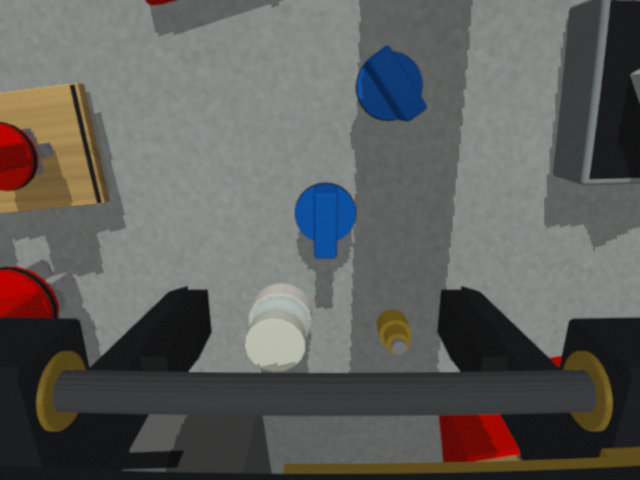

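The wrist picture shows the blue wing at (326,225), centred between the fingers, with the jar at (278,325) and the adapter at (395,332) both clear of it. Next I grasp it and place it on the spot.

Run:
```python
from h import *
x,y,yaw=.5835,-.0077,np.radians(82.4)
r=go(x,y,.12,yaw)
manip.move_linear([x,y,.046],rate=.12)
manip.set_gripper(0.0,25);s=manip.state();print(s["clock"],s["gripper_width"],s["grasp_force"],s["tool_pos"])
manip.move_linear([x,y,.17],rate=.2)
X,Y,w=.5005,-.380,np.radians(-2.2)
go(X,Y,.17,w);c,p=shot("w2");print(manip.state()["clock"],manip.state()["gripper_width"],find(c,p,"blue",.02,.04,(X,Y)),find(c,p,"yellow",.095,.115,(.504,-.3)))
```

```text
4.9583 0.01564307842550283 24.900717773416545 [ 0.58344295 -0.00762439  0.04588677]
7.2 0.015809809481804632 ((array([ 0.50379156, -0.37715677]), array([52.27013397, 48.39576721]), -5.530052185058594), np.float64(0.02958700807801995), np.int64(3765)) ((array([ 0.50691104, -0.29972983]), array([45.70094681, 15.37304211]), 87.49980926513672), np.float64(0.10294074679900672), np.int64(3175))
```

View pics/w2.png

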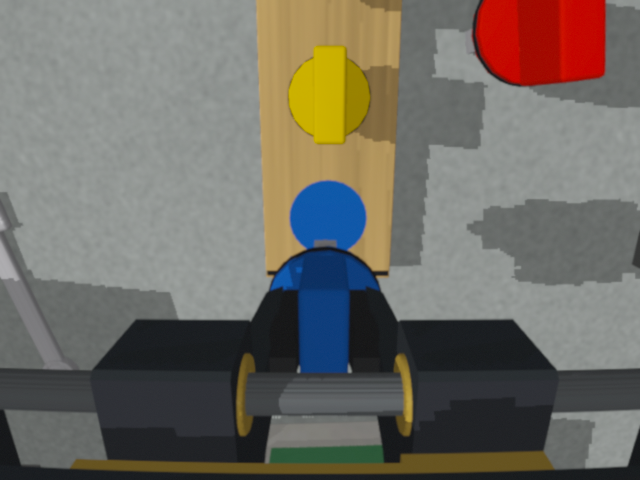

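The wrist picture shows the blue plug held upright at (322,330), and the free spot at (328,215) in line with the yellow plug at (330,97). The wrist camera and the top camera differ by a constant +3 mm in world x for two tool yaws. That points to the top camera as the biased one, so I trust the wrist camera.

Run:
```python
from h import *
X,Y,w=.5033,-.3795,np.radians(-2.3)
go(X,Y,.12,w)
manip.move_linear([X,Y,.077],rate=.06);print(manip.state()["contact_force"])
manip.set_gripper(0.05)
manip.move_linear([X,Y,.19],rate=.2)
x,y=.5095,-.2205
go(x,y,.22,w);c,p=shot("w3");print(manip.state()["clock"])
for n,xy in (("red",(x,y)),("yellow",(.507,-.3)),("blue",(X,Y))): print(n,find(c,p,n,.095,.115,xy))
c=cams.capture("top");print("blue top",find(c,None,"blue",.09,.115,(X,Y)))
```

```text
[-0.19510828  0.26756037 -2.31780179]
10.5
red ((array([ 0.50960083, -0.2192711 ]), array([45.54696655, 15.90103817]), 89.02082061767578), np.float64(0.10285034313138441), np.int64(1683))
yellow ((array([ 0.50661005, -0.2988161 ]), array([46.42780685, 15.36952686]), 88.41886901855469), np.float64(0.10276795432768548), np.int64(1362))
blue ((array([ 0.50398914, -0.38613144]), array([35.44484711, 14.46957779]), 87.33740234375), np.float64(0.10285190671817573), np.int64(662))
blue top None
```

View pics/w3.png

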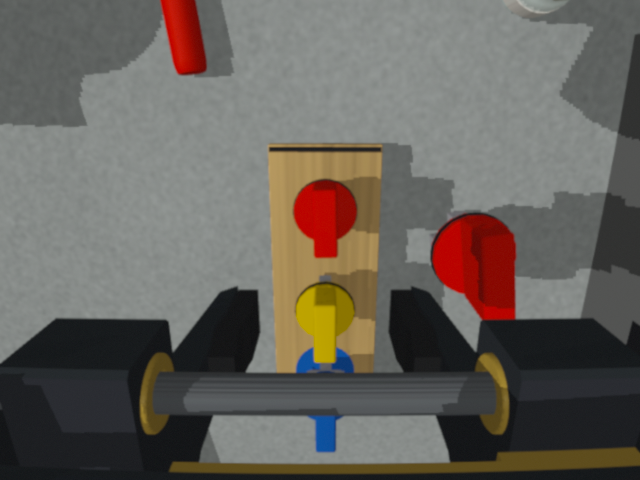

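The wrist picture shows the blue plug back in the row at (326,375 to 440), behind the yellow plug at (325,320), and the red plug at (325,215), matched to the expected pose. Next I grasp red and look at the socket.

Run:
```python
from h import *
x,y,w=.5092,-.2193,np.radians(-2.0)
go(x,y,.13,w);manip.move_linear([x,y,.076],rate=.12)
manip.set_gripper(0.0,40);s=manip.state();print(s["clock"],s["gripper_width"],s["grasp_force"],s["tool_pos"])
manip.move_linear([x,y,.20],rate=.2)
X,Y,a=.5285,.2535,np.radians(22.5)
r=best([X,Y,.2],a,quarter=True);Rt=R.from_rotvec(r).as_matrix()
pos=np.array([X,Y,.22])-Rt[:,0]*.05   # stand back so that the socket is seen ahead of the plug
manip.move_pose(pos,r);c,p=shot("w4");s=manip.state();print(s["clock"],s["joint_pos"],r,Rt[:,0])
for lo,hi in ((.08,.097),(.085,.092)): print(find(c,p,None,lo,hi,(X,Y)))
```

```text
12.2083 0.015872595446468317 39.92675411514938 [ 0.5094082  -0.21938492  0.07629866]
14.6083 [ 3.17523031e-01  1.08755538e-01  1.82201729e+00 -4.55998602e-04
  1.21123489e+00 -7.34374475e-02] [1.74537536 2.61213883 0.        ] [-3.82683432e-01  9.23879533e-01 -1.01825660e-16]
((array([0.52760858, 0.25306653]), array([60.6841011 , 59.85661697]), -67.57113456726074), np.float64(0.08813035594926447), np.int64(6950))
((array([0.52760858, 0.25306653]), array([60.6841011 , 59.85661697]), -67.57113456726074), np.float64(0.08814409075666815), np.int64(6854))
```

View pics/w4.png

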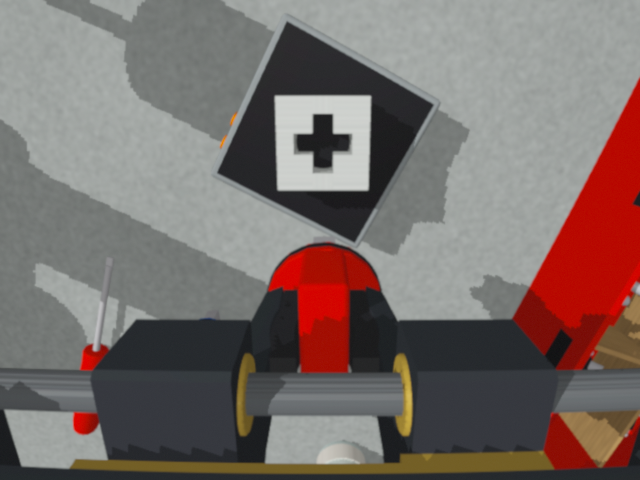

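The wrist picture shows the red plug held straight, with its wing at (323,330). The socket's cross is at about (322,143) and squared up with the tool. Next I insert in small steps while watching the force.

```bash
cat > ins.py <<'E'
from h import *
def f(): return manip.state()["contact_force"]
def push(x,y,z0,z1,base,step=.002,lim=9):
    for z in np.arange(z0,z1-1e-6,-step):
        manip.move_linear([x,y,z],rate=.04);F=f()-base
        if F[2]>lim: return z,F
    return z1,F
E
python3 - <<'E'
from ins import *
d=np.load("w4.npz");c={k:d[k] for k in d.files};p=(d["p0"],d["p1"])
print(px(c,323.,143.,.089,p))
W=cloud(c,p);g=c["image"].max(2)
# opening centre: dark pixels inside the white top face
m=np.zeros(g.shape,np.uint8);m[100:187,280:367]=(g[100:187,280:367]<110);u=np.nonzero(m)
b=cv2.boundingRect(m);print(b,px(c,b[0]+b[2]/2-.5,b[1]+b[3]/2-.5,.089,p))
X,Y=.5276,.2531;r=best([X,Y,.15],np.radians(22.43),quarter=True)
manip.move_pose([X,Y,.15],r);manip.dwell(.3);base=f();print("base",base,manip.state()["tool_pos"])
manip.move_linear([X,Y,.138],rate=.08)
z,F=push(X,Y,.136,.122,base);s=manip.state();print(z,F,s["moment"],s["tool_pos"],s["clock"],s["gripper_width"])
E
```

```text
[0.52765289 0.25383999 0.089     ]
(295, 114, 56, 55) [0.52687558 0.25488607 0.089     ]
base [ 0.24080614  0.83717782 -1.15743204] [0.52912322 0.2528427  0.15184541]
0.122 [ 0.80331486 -0.44149138  0.01387851] [-0.03579011  0.0052689   0.01629112] [0.527451   0.25302516 0.12177725] 17.6417 0.01555582977271478
```

The plug meshed without resistance. Now I press it home.

Run:
```python
from ins import *
X,Y=.5276,.2531;base=np.array([.24,.84,-1.16])
for z in [.118,.114,.111,.109,.107,.106,.105,.104,.1035,.103,.1025,.102]:
    manip.move_linear([X,Y,z],rate=.03);F=f()-base;print(z,manip.state()["tool_pos"][2].round(4),F.round(1))
    if F[2]>20: break
manip.dwell(.3);s=manip.state();print(s["tool_pos"],s["contact_force"]-base,s["grasp_force"],s["gripper_width"],s["clock"])
c=cams.capture("side");cv2.imwrite("pics/s2.png",np.hstack([cv2.resize(c["image"][140:240,250:350],(390,390)),cv2.resize(c["image"][280:460,230:350],(390,390))]))
```

```text
0.118 0.1176 [-0.5 -0.9 -0.7]
0.114 0.1147 [ 0.8 -0.8  3.1]
0.111 0.1116 [ 0.9 -0.4  5.2]
0.109 0.1095 [ 0.3 -0.6  6. ]
0.107 0.1075 [ 2.1 -1.5  6.5]
0.106 0.1067 [ 0.8 -0.5  7.3]
0.105 0.1058 [-0.2 -1.1  7.8]
0.104 0.1053 [-0.3 -0.8 10.3]
0.1035 0.1052 [ 0.1  0.1 13.1]
0.103 0.1053 [-1.9 -1.9 14.6]
0.1025 0.1052 [-3.1 -2.3 17.7]
0.102 0.1052 [-4.  -1.9 21. ]
[0.52842266 0.25344155 0.10523689] [-3.98246936 -2.97480354 20.40160716] 39.93879443965852 0.015528133986050657 21.0083
```

View pics/s2.png

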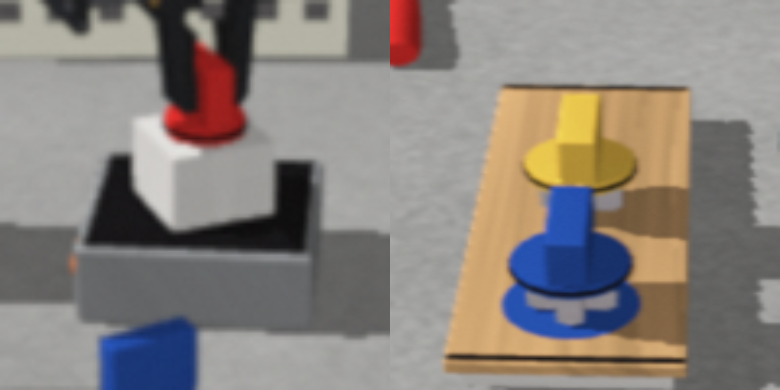

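The plug bottoms out at TCP z = 0.1052, where the force rises steeply from 8 N to 20 N. The picture shows the red collar flat on the rim at (205,125) and the blue plug upright and centred on its spot at (570,300). I'm handing in.

```bash
python3 -c "
from cell import order
print(order.close_job())"
```

```text
the job is handed in; nothing more can be done
None
```

I handed the job in at about 21 s: the blue plug stands let go on its spot, and the red plug is still gripped (about 40 N) and pressed fully home in the socket with about 20 N; the judge returned no verdict.

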